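# Lock the grill's resting rack and turn the gas down to half

## Task

Slide the wire resting rack by its handle along its guide to the left, towards the steel rest plate, until its spring pin drops fully into the hidden locking notch, without forcing the pin. Then turn the gas lever down to half (45 degrees, over the long middle rib). Leave the bowls, cup, dish, spoon, tumbler and bottle where they are, and let go of everything.

Things in the scene. Friction and masses are not known exactly. Their poses are not given: they have to be found in the camera images.
- grill: Table grill fixed to the table: copper rim 300 (x) by 380 (y) by 28 mm high. Origin: centre of its underside; x points away from the robot, y to the left. The guide, a dark steel bar 44 mm wide, runs along y on the near side at x = -125 mm, top at z = 50 mm. Black grate; the steel rest plate is at the +y (left) end.
- rack: Sliding rack: steel saddle 56 (x) by 150 (y) by 22 mm high on the guide, a wire tray 140 mm wide reaching 245 mm to +x, an upright handle. Origin: centre of the saddle's underside, on the guide's axis; axes as the grill's. Slides along the grill's y only, its origin between y = -100 and +100 mm in the grill's frame, rubbing with a few N. Starts near the right (-y) end.
- rack_handle (a point): Upright round wooden handle of the rack, 22 mm in diameter; this point is on its axis, 22 mm below its top, 78 mm above the saddle's underside and 35 mm to -y of the saddle's middle. The one notch is inside the guide, out of sight, in a different place each time: 60 to 185 mm of travel to +y from the start.
- pin: Spring pin through the saddle, 85 mm to +y of the handle: dark cap 20 mm across, 12 mm high. Origin: centre of the cap's underside. Moves only up and down: origin 30 mm above the rack's origin while riding, 23 mm when dropped into the notch; the rack is then held within 3 mm either way. More than 60 N on the pin damages it.
- gas_tap: Gas tap bolted to the table, left or right of the grill: 90 by 90 mm foot plate, white dial 90 mm across, top at z = 52 mm, copper pipe towards its +x. Origin: centre of the underside, on the lever's turning axis. Dial ribs: closed towards its -x, full towards its -y, a longer rib half-way between for half.
- gas_lever (a joint): Angle of the gas lever (rad): 0 = closed, lever along the tap's -x; grows counter-clockwise seen from above to 1.571 = full, lever along the tap's -y; 0.785 = half. Stiff: stays where it is left, needs about 3 N at the tip to move.
- lever_tip (a point): Point to grip the gas lever: on its middle line, 75 mm from the turning axis, 74 mm above the table. The lever is an upright flat steel bar, 12 mm thick, 22 mm high (63 to 85 mm above the table), reaching 95 mm from the axis; its x axis points from here to the turning axis.
- blue_bowl: Blue glazed dip bowl, 72 mm across, 34 mm high, on the wooden board. Bystander. Origin: centre of its underside.
- white_bowl: White glazed dip bowl, 68 mm across, 32 mm high, on the wooden board. Bystander. Origin: centre of its underside.
- paper_cup: Brown paper cup, 72 mm across, 85 mm high, upright on the table in front of the grill. Bystander. Origin: centre of its underside.
- tumbler: Clear glass tumbler, 68 mm across, 120 mm high, upright. Bystander. Origin: centre of its underside.
- sauce_bottle: Amber sauce bottle, 56 mm across, 150 mm high, upright. Bystander. Origin: centre of its underside.
- dip_dish: Small dark steel dish, 70 mm across, 22 mm high. Bystander. Origin: centre of its underside.
- spoon: Steel spoon, 180 mm long, lying flat. Bystander. Origin near its middle, at table level.
Things that resemble listed ones, but are neither listed nor needed, are in the scene too. Leave any green or red look-alike of the gas_tap alone.

How it is judged:
By the outcome, as a careful person would: the job done as asked, in the order asked, and still so for the second after the job is handed in, with the robot touching nothing.
It also fails if it takes over 51 s, if anything falls off the work surface, if the arm or the gripper's body presses on something with over 40 N, if the wrist force passes 120 N, or if a joint passes its speed limit or range.

## Robot

A 7-joint arm with a two-finger parallel gripper is mounted at the origin on the work surface. World frame = base frame: x ahead of the robot, y to its left, z up, the work surface at z = 0. Lengths are in m, angles in rad, forces in N, time in s.
With the tool pointing down it reaches from about 0.4 to 0.875 m from the base axis. Payload 6.5 kg.
Tool frame: the origin (TCP) lies midway between the tips of the shut fingers; the grasp point (between the pads) lies 19 mm behind it; z points along the fingers, x is the direction in which the jaws open and shut, and the axes are right-handed (so a half turn about z gives the same grasp; the last joint's range is limited). The gripper opens to 85 mm and grips with 20 to 120 N. Pads are 22 mm wide; open, the fingers measure 114 mm over their backs; the gripper's body (76 mm by 85 mm) begins 54 mm behind the grasp point. The pads swing forward as they close: fully open they stand 13 mm farther back than shut.
Start: joints at [-1.189, 0.536, -0.004, 1.538, 0.003, 1.067, -0.071], TCP at [0.281, 0.586, 0.231] pointing down, gripper open.
Joint ranges: [-2.7, 2.7], [-0.37, 2.16], [-1.27, 1.26], [0.24, 2.4], [-1.31, 4.45], [0.19, 1.91], [-2.76, 2.76]. Speed limits (rad/s): [2.39, 2.39, 3.14, 3.14, 3.14, 3.14, 3.14].

## Interface

Orientations are given as a unit quaternion [w, x, y, z].
In Python, from bench import bot gives the robot as it stands.
- The arm moves only by the tool apply_moves, never from a script. Its argument "series" is one flat list of numbers, 5 for each row, row after row: the opening, from 0 (shut) to 1 (fully open), then the shift along the world's x, y, z normalised to -1 to 1, where 1 is 150 mm, then the turn about the world's z normalised to -1 to 1, where 1 is 180 degrees. In form: [hand, x, y, z, spin, hand, x, y, z, spin, ...]. A call has 1 to 20 rows; each row is the pose to reach, as a shift and turn from the pose measured when the call began, turning the shorter way round; what a row does not reach only later rows make up. A row lasts 1/12 s, in which the tool goes at most 41.7 mm and 7.16 degrees, less where a joint would pass 70% of its speed; a pose out of reach is approached as far as the arm can. A call with a number of a shift or a turn outside -1 to 1 is refused whole. A call with a gripper value outside its range is refused whole. The fingers move at their own pace and stop on an object; the grip force is fixed at half the most. Time passes only in rows, so rows that repeat a pose let the fingers close. It gives the time, the measured TCP pose, the force and the opening at its end, in the units of the state.
- bot.read_state(): the state, without advancing time (a new reading comes with each control period).
- bot.snapshot(name): name is "scene" or "top" or "wrist"; returns the picture (480x640x3 uint8, blue, green, red); there is no depth.
- bot.camera_params(name): a dict with "intrinsics" (3x3 intrinsics, pixels), "k1" (the pictures are not rectified: a ray, as slopes to the right and down, at radius r is drawn at 1 + k1 r^2 times it, then the intrinsics apply), "pose" (4x4, takes a point from camera to world coordinates). Camera axes: x right, y down, z forward; pixel columns grow to the right and rows downward; lengths in m; the calibration is good to about 2 mm. A picture is of the moment at which its call begins: read the wrist's pose just before it. camera_params takes no time and is no camera call; for the wrist camera it gives the pose at the moment of the call.
- bot.sign_off(): hands the job in, once; it reports no verdict.
The state is a dict: "time": time; "joint_pos": joint angles; "qvel": joint speeds; "effort": joint torques, N m; "tcp_pos": TCP position; "orientation": TCP orientation; "ft_force": force on the tool from outside, world axes, zero at the start; "ft_torque": the same for the moment, N m; "finger_gap": opening from 0.0 (shut) to 1.0 (fully open).
Only numpy, scipy, OpenCV 4.12 (cv2) and the standard library are available. Lean on these libraries where they do the work, as an engineer would, in place of code of your own. Each camera call takes 0.05 s, during which the arm holds its last target. There are 200 camera calls.

## Working session

There is one attempt and no reset: what is moved stays moved. The work goes in short steps, Python scripts to look and compute and a tool call to move; the robot and the scene stay as the last step left them, time stands still between calls to the robot, and variables do not carry over. Pictures are saved under pics/ and viewed, about 8 in all and at most 12, crops included, and the job is handed in when it is done.

Besides the shell and the picture viewer there is one more tool, called after ">>>" as name(argument=value, ...) on one line, values as JSON. apply_moves: Moves the arm, as the interface text tells. Its arguments: {"type":"object","properties":{"series":{"type":"array","items":{"type":"number","minimum":-1,"maximum":1}}},"required":["series"]}

```bash
mkdir -p pics; cat > h.py <<'E'
import numpy as np, cv2
from bench import bot
def cam(n):
    p=bot.camera_params(n); return np.array(p["intrinsics"]),float(p["k1"]),np.array(p["pose"])
def ray(c,u,v):
    K,k1,T=c
    d=cv2.undistortPoints(np.array([[[u,v]]],float),K,np.array([k1,0,0,0.]))[0,0]
    r=T[:3,:3]@np.array([d[0],d[1],1]); return T[:3,3],r/np.linalg.norm(r)
def onz(c,u,v,z):
    o,r=ray(c,u,v); return o+r*(z-o[2])/r[2]
def proj(c,P):
    K,k1,T=c; q=T[:3,:3].T@(np.array(P)-T[:3,3]); return cv2.projectPoints(q[None],np.zeros(3),np.zeros(3),K,np.array([k1,0,0,0.]))[0][0,0]
def snap(n,f):
    im=bot.snapshot(n); cv2.imwrite("pics/"+f,im); return im
E
python3 - <<'E'
from h import *
for n in("top","scene"):
    snap(n,n+"1.png"); K,k,T=cam(n); print(n,K.round(1).tolist(),k,T.round(3).tolist())
s=bot.read_state();print({k:np.round(v,3).tolist() for k,v in s.items()})
E
```

```text
top [[534.9, 0.0, 323.4], [0.0, 534.9, 240.0], [0.0, 0.0, 1.0]] 0.004653229805489145 [[0.004, -0.994, 0.11, 0.328], [-1.0, -0.005, -0.004, -0.055], [0.005, -0.11, -0.994, 1.352], [0.0, 0.0, 0.0, 1.0]]
scene [[609.0, 0.0, 317.3], [0.0, 609.0, 239.8], [0.0, 0.0, 1.0]] 0.012486295381873068 [[0.564, 0.668, -0.486, 1.199], [0.826, -0.446, 0.346, -0.568], [0.014, -0.596, -0.803, 1.281], [0.0, 0.0, 0.0, 1.0]]
{'time': 0.1, 'joint_pos': [-1.189, 0.537, -0.004, 1.539, 0.003, 1.067, -0.071], 'qvel': [-0.002, -0.001, -0.003, -0.003, -0.0, -0.001, -0.0], 'effort': [0.003, -58.457, 1.052, -25.978, 0.013, 0.004, -0.0], 'tcp_pos': [0.281, 0.585, 0.231], 'orientation': [0.0, 0.846, 0.532, -0.001], 'ft_force': [0.334, -0.223, -0.815], 'ft_torque': [0.031, -0.005, 0.018], 'finger_gap': 1.0}
```

View pics/top1.png

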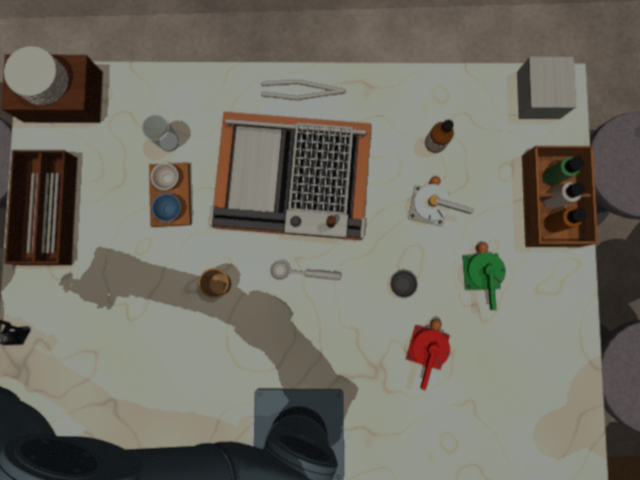

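View pics/scene1.png

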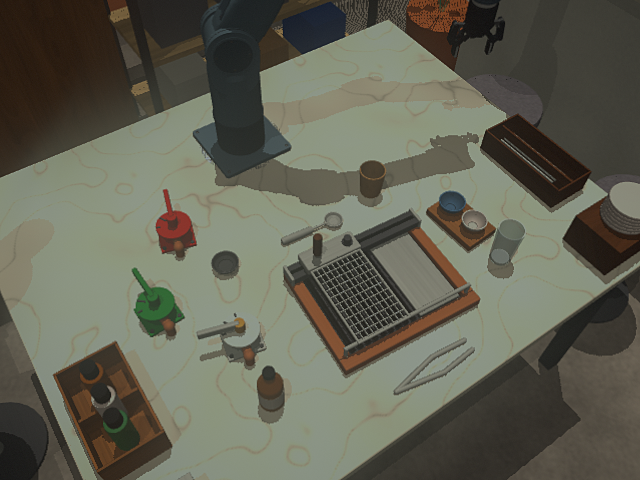

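```bash
python3 - <<'E'
import cv2,numpy as np
t=cv2.imread("pics/top1.png");s=cv2.imread("pics/scene1.png")
a=cv2.resize(t[165:245,280:480],None,fx=4,fy=4,interpolation=cv2.INTER_CUBIC)
b=cv2.resize(s[220:360,190:365],None,fx=2,fy=2,interpolation=cv2.INTER_CUBIC)
c=np.zeros((280,800,3),np.uint8);c[:,:350]=b
cv2.imwrite("pics/crop1.png",np.vstack([a,c]))
E
```

```text
(no output)
```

View pics/crop1.png

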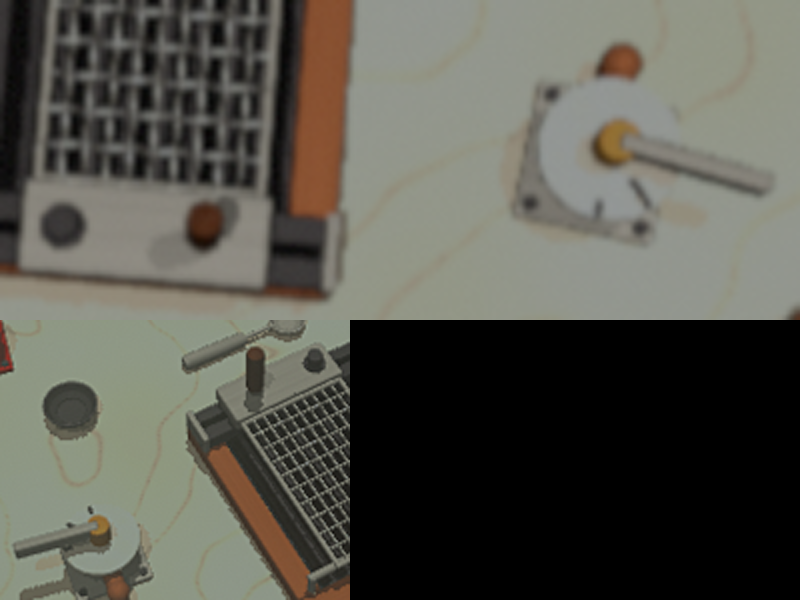

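```bash
python3 - <<'E'
from h import *
ct,cs=cam("top"),cam("scene")
def tri(a,b):
    o1,d1=ray(ct,*a);o2,d2=ray(cs,*b)
    s=np.linalg.lstsq(np.stack([d1,-d2],1),o2-o1,rcond=None)[0]
    p,q=o1+s[0]*d1,o2+s[1]*d2; return ((p+q)/2).round(4),round(np.linalg.norm(p-q)*1e3,1)
for n,a,b in [("handle top .150",(331.3,219),(317.5,237)),("pin .092",(295.5,220.5),(347,236)),("hub",(434.5,200.3),(240,322.5)),("levtip .085",(472,210.8),(198.5,334))]: print(n,tri(a,b))
print("handle",onz(ct,331.3,218.8,.150),"pin",onz(ct,295.5,220.5,.092),onz(cs,347,236,.092))
print("rim far",onz(ct,222,113,.028),onz(ct,371,122,.028))
print("saddle near",onz(ct,285,232.3,.072),onz(ct,347,237,.072))
im=cv2.imread("pics/top1.png");h=cv2.cvtColor(im,cv2.COLOR_BGR2HSV)
# lever mask via gold hub + half rib end points
print("lever",onz(ct,434.5,200.5,.085),onz(ct,472,210.8,.085))
print("rib ends .052",onz(ct,437.5,210,.052),onz(ct,442.5,216.5,.052),"closed rib",onz(ct,429.6,217,.052))
# plate corners z~.0?
for c in[(415,188),(412.5,215.5),(440,222)]: print("bolt",onz(ct,*c,.01))
m=cv2.inRange(h,(3,120,70),(14,255,255));
n,l,st,ce=cv2.connectedComponentsWithStats(m)
for i in range(1,n):
    if st[i,4]>400: print(st[i],ce[i]); r=cv2.minAreaRect(np.argwhere(l==i)[:,::-1].astype(np.float32)); print([onz(ct,*c,.028).round(3) for c in cv2.boxPoints(r)])
E
```

```text
handle top .150 (array([ 0.5091, -0.0774,  0.1526]), np.float64(1.7))
pin .092 (array([0.5135, 0.0067, 0.0991]), np.float64(2.8))
hub (array([ 0.5668, -0.3256,  0.0841]), np.float64(4.5))
levtip .085 (array([ 0.5414, -0.4151,  0.085 ]), np.float64(4.3))
handle [ 0.50956236 -0.07820207  0.15      ] pin [0.5138478  0.00583303 0.092     ] [0.51007695 0.01139136 0.092     ]
rim far [0.79969085 0.19927305 0.028     ] [ 0.7781948  -0.18124714  0.028     ]
saddle near [0.4879568  0.03181951 0.072     ] [ 0.47724409 -0.11761465  0.072     ]
lever [ 0.56503302 -0.32742757  0.085     ] [ 0.54039269 -0.41697467  0.085     ]
rib ends .052 [ 0.54752658 -0.34146153  0.052     ] [ 0.53140487 -0.35344773  0.052     ] closed rib [ 0.53001254 -0.32169393  0.052     ]
bolt [ 0.61121764 -0.29433549  0.01      ]
bolt [ 0.54019515 -0.28694306  0.01      ]
bolt [ 0.52386057 -0.35645233  0.01      ]
[ 214  113  157  107 2701] [293.2806368  157.05664569]
[array([0.557, 0.214, 0.028]), array([0.804, 0.201, 0.028]), array([ 0.773, -0.182,  0.028]), array([ 0.527, -0.16 ,  0.028])]
[ 535  146   63   99 1903] [558.73620599 204.56332107]
[array([ 0.715, -0.596,  0.028]), array([ 0.722, -0.746,  0.028]), array([ 0.469, -0.744,  0.028]), array([ 0.462, -0.597,  0.028])]
[150 163  40  63 953] [175.98111228 196.70619098]
[array([0.666, 0.379, 0.028]), array([0.669, 0.282, 0.028]), array([0.512, 0.273, 0.028]), array([0.509, 0.369, 0.028])]
```

>>> apply_moves(series=[1,0.5,-1,0,0.06,1,0.5,-1,0,0.123,1,0.5,-1,0,0.123,1,0.5,-1,0,0.123,1,0.5,-1,0,0.123])

```text
time: 0.52
tcp_pos: [0.3618, 0.4263, 0.2299]
orientation: [0.003, 0.732, 0.681, -0.002]
ft_force: [1.0, -1.5, -0.1]
finger_gap: 1.001
```

>>> apply_moves(series=[1,0.5,-1,0,0,1,0.5,-1,0,0,1,0.5,-1,0,0,1,0.5,-1,0,0,1,0.5,-1,0,0])

```text
time: 0.93
tcp_pos: [0.4398, 0.2692, 0.2297]
orientation: [0.005, 0.735, 0.678, -0.003]
ft_force: [-0.2, -0.7, -0.4]
finger_gap: 1.002
```

>>> apply_moves(series=[1,0.3,-1,0,0,1,0.3,-1,0,0,1,0.3,-1,0,0,1,0.3,-1,0,0,1,0.3,-1,0,0])

```text
time: 1.35
tcp_pos: [0.4867, 0.1102, 0.2297]
orientation: [0.007, 0.739, 0.674, -0.004]
ft_force: [-0.0, -0.2, -0.6]
finger_gap: 1.003
```

>>> apply_moves(series=[1,0.15,-1,0,0,1,0.15,-1,0,0,1,0.15,-1,0,0,1,0.15,-1,0,0,1,0.15,-1,0,0,1,0.15,-1,0,0])

```text
time: 1.85
tcp_pos: [0.5092, -0.0418, 0.2296]
orientation: [0.007, 0.741, 0.672, -0.004]
ft_force: [0.3, 0.5, -0.2]
finger_gap: 1.001
```

```bash
python3 - <<'E'
from h import *
from scipy.spatial.transform import Rotation as R
s=bot.read_state();print(s["time"],s["tcp_pos"],s["qvel"]); q=s["orientation"];M=R.from_quat([q[1],q[2],q[3],q[0]]).as_matrix();print(M.round(3),np.degrees(np.arctan2(M[1,0],M[0,0])))
c=cam("wrist");print(c[0].tolist(),c[1],c[2].round(4).tolist());snap("wrist","w1.png")
print("pred handle",proj(c,[.5093,-.078,.15]),"pin",proj(c,[.5138,.006,.092]))
E
```

```text
1.85 [ 0.50919397 -0.04175321  0.22955309] [-0.04512355 -0.00395585 -0.0542927   0.00704409 -0.01121327  0.00101315
 -0.01111296]
[[ 0.097  0.995  0.003]
 [ 0.995 -0.097 -0.016]
 [-0.016  0.004 -1.   ]] 84.41555363511708
[[420.36535161975644, 0.0, 314.08960528768046], [0.0, 420.36535161975644, 243.92484501504038], [0.0, 0.0, 1.0]] -0.028647831960362725 [[0.097, 0.946, 0.3095, 0.4307], [0.9952, -0.0872, -0.0453, -0.0319], [-0.0159, 0.3124, -0.9498, 0.3729], [0.0, 0.0, 0.0, 1.0]]
pred handle [252.75514853 259.29695573] pin [386.56167804 225.91720567]
```

View pics/w1.png

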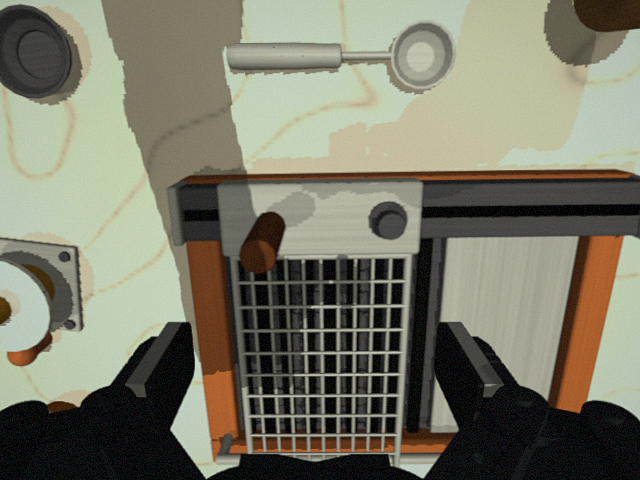

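```bash
python3 - <<'E'
from h import *
c=cam("wrist")
print("handle",onz(c,259,256,.15),"pin",onz(c,390,226,.092))
a,b=onz(c,425,238,.05),onz(c,638,235,.05);print("guide far edge",a,b,(a-b)[0]/(a-b)[1])
a,b=onz(c,190,240,.05),b;print("guide",a,b,(a-b)[0]/(a-b)[1])
a,b=onz(c,220,183,.072),onz(c,420,181,.072);print("saddle",a,b,(a-b)[0]/(a-b)[1])
E
```

```text
handle [ 0.50765006 -0.07196117  0.15      ] pin [0.51379877 0.01064443 0.092     ]
guide far edge [0.53873229 0.04435017 0.05      ] [0.55144039 0.21636977 0.05      ] 0.07387583391001847
guide [ 0.52356765 -0.14489407  0.05      ] [0.55144039 0.21636977 0.05      ] 0.077153405684138
saddle [ 0.47647454 -0.10728374  0.072     ] [0.48810286 0.03625161 0.072     ] 0.0810136681733499
```

>>> apply_moves(series=[1,-0.005,-0.22,0,0.009,1,-0.005,-0.22,0,0.009,1,-0.005,-0.22,-0.25,0.009,1,-0.005,-0.22,-0.5,0.009,1,-0.005,-0.22,-0.7,0.009,1,-0.005,-0.22,-0.81,0.009,1,-0.005,-0.22,-0.81,0.009,0,-0.005,-0.22,-0.81,0.009,0,-0.005,-0.22,-0.81,0.009,0,-0.005,-0.22,-0.81,0.009,0,-0.005,-0.22,-0.81,0.009,0,-0.005,-0.22,-0.81,0.009,0,-0.005,-0.22,-0.81,0.009,0,-0.005,-0.22,-0.81,0.009])

```text
time: 3.07
tcp_pos: [0.5093, -0.0733, 0.1093]
orientation: [0.008, 0.73, 0.683, -0.004]
ft_force: [-0.9, -1.8, 8.8]
finger_gap: 0.243
```

>>> apply_moves(series=[0,0.0015,0.02,0,0,0,0.0035,0.05,0,0,0,0.006,0.08,0,0,0,0.008,0.11,0,0,0,0.01,0.14,0,0,0,0.012,0.17,0,0,0,0.014,0.2,0,0,0,0.016,0.23,0,0,0,0.018,0.26,0,0,0,0.02,0.28,0,0,0,0.021,0.3,0,0])

```text
time: 3.98
tcp_pos: [0.5128, -0.0298, 0.1095]
orientation: [0.008, 0.731, 0.682, -0.004]
ft_force: [2.9, -5.5, -3.9]
finger_gap: 0.242
```

>>> apply_moves(series=[0,0.001,0.015,0,0,0,0.002,0.03,0,0,0,0.003,0.04,0,0,0,0.004,0.05,0,0,0,0.005,0.06,0,0,0,0.005,0.07,0,0])

```text
time: 4.48
tcp_pos: [0.5135, -0.0209, 0.1095]
orientation: [0.009, 0.731, 0.682, -0.004]
ft_force: [1.5, -6.0, -3.7]
finger_gap: 0.242
```

>>> apply_moves(series=[0,0.001,0.015,0,0,0,0.002,0.03,0,0,0,0.003,0.04,0,0,0,0.004,0.05,0,0,0,0.005,0.06,0,0,0,0.005,0.07,0,0])

```text
time: 4.98
tcp_pos: [0.5142, -0.012, 0.1095]
orientation: [0.01, 0.732, 0.681, -0.004]
ft_force: [2.0, -5.8, -5.0]
finger_gap: 0.238
```

>>> apply_moves(series=[0,0.001,0.015,0,0,0,0.002,0.03,0,0,0,0.003,0.04,0,0,0,0.004,0.05,0,0,0,0.005,0.06,0,0,0,0.005,0.07,0,0])

```text
time: 5.48
tcp_pos: [0.5149, -0.003, 0.1094]
orientation: [0.01, 0.732, 0.681, -0.005]
ft_force: [0.5, -6.0, -3.6]
finger_gap: 0.243
```

>>> apply_moves(series=[0,0.001,0.015,0,0,0,0.002,0.03,0,0,0,0.003,0.04,0,0,0,0.004,0.05,0,0,0,0.005,0.06,0,0,0,0.005,0.07,0,0])

```text
time: 5.98
tcp_pos: [0.5156, 0.006, 0.1095]
orientation: [0.011, 0.733, 0.68, -0.005]
ft_force: [1.5, -6.3, -3.5]
finger_gap: 0.237
```

>>> apply_moves(series=[0,0.001,0.015,0,0,0,0.002,0.03,0,0,0,0.003,0.04,0,0,0,0.004,0.05,0,0,0,0.005,0.06,0,0,0,0.005,0.07,0,0])

```text
time: 6.48
tcp_pos: [0.5163, 0.0151, 0.1095]
orientation: [0.011, 0.733, 0.68, -0.006]
ft_force: [1.9, -5.8, -2.8]
finger_gap: 0.245
```

>>> apply_moves(series=[0,0.001,0.015,0,0,0,0.002,0.03,0,0,0,0.003,0.04,0,0,0,0.004,0.05,0,0,0,0.005,0.06,0,0,0,0.005,0.07,0,0])

```text
time: 6.98
tcp_pos: [0.5171, 0.0242, 0.1095]
orientation: [0.012, 0.734, 0.679, -0.006]
ft_force: [1.3, -6.1, -3.1]
finger_gap: 0.239
```

>>> apply_moves(series=[0,0.001,0.015,0,0,0,0.002,0.03,0,0,0,0.003,0.04,0,0,0,0.004,0.05,0,0,0,0.005,0.06,0,0,0,0.005,0.07,0,0])

```text
time: 7.48
tcp_pos: [0.5179, 0.035, 0.1095]
orientation: [0.012, 0.734, 0.679, -0.006]
ft_force: [2.2, -2.5, -5.1]
finger_gap: 0.243
```

>>> apply_moves(series=[0,0.001,0.01,0,0,0,0.001,0.02,0,0,0,0.002,0.025,0,0])

```text
time: 7.73
tcp_pos: [0.518, 0.0355, 0.1095]
orientation: [0.013, 0.735, 0.678, -0.007]
ft_force: [0.9, -12.8, -1.8]
finger_gap: 0.24
```

```bash
python3 - <<'E'
from h import *
s=snap("scene","s2.png"); w=snap("wrist","w2.png"); o=cv2.imread("pics/scene1.png")
c=cam("scene"); u,v=proj(c,[.524,.122,.08]).astype(int); print(u,v)
f=lambda im,u,v:cv2.resize(im[v-30:v+30,u-40:u+40],None,fx=5,fy=5,interpolation=cv2.INTER_CUBIC)
cw=cam("wrist"); uw,vw=proj(cw,[.524,.122,.08]).astype(int);print(uw,vw)
uw=np.clip(uw,80,559);vw=np.clip(vw,60,419)
W=cv2.resize(w[vw-60:vw+60,uw-80:uw+80],(400,300))
cv2.imwrite("pics/c2.png",np.vstack([np.hstack([f(o,347,240),f(s,u,v)]),np.hstack([W,W*0])]))
E
```

```text
385 223
510 290
```

View pics/c2.png

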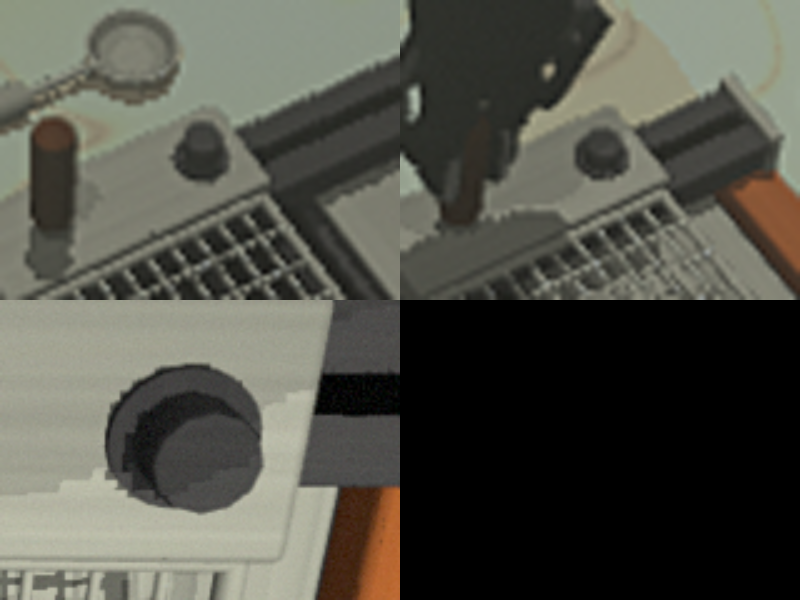

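>>> apply_moves(series=[0,0,-0.01,0,0,0,0,-0.01,0,0,1,0,-0.01,0,0,1,0,-0.01,0,0,1,0,-0.01,0,0,1,0,-0.01,0,0,1,0,-0.01,0,0,1,0,-0.01,0.2,0,1,0,-0.01,0.45,0,1,0,-0.01,0.7,0,1,0,-0.01,0.82,0,1,0,-0.01,0.82,0,1,0,-0.01,0.82,0])

```text
time: 8.92
tcp_pos: [0.5186, 0.0342, 0.2335]
orientation: [0.013, 0.735, 0.678, -0.006]
ft_force: [-0.9, -0.2, -0.9]
finger_gap: 1.002
```

```bash
python3 - <<'E'
from h import *
w=snap("wrist","w3.png");c=cam("wrist")
a=proj(c,[.524,.12,.085]);print(a)
t=snap("top","t3.png")
cv2.imwrite("pics/c3.png",np.vstack([cv2.resize(w[150:330,260:580],(640,360)),cv2.resize(t[160:240,390:490],None,fx=3,fy=3,interpolation=cv2.INTER_CUBIC).repeat(1,0) if 0 else cv2.copyMakeBorder(cv2.resize(t[160:240,390:490],None,fx=3,fy=3,interpolation=cv2.INTER_CUBIC),0,0,0,340,cv2.BORDER_CONSTANT)]))
print(bot.read_state()["ft_force"])
E
```

```text
[441.02540312 221.52279262]
[ 0.00407688 -0.4982179   0.07304705]
```

View pics/c3.png

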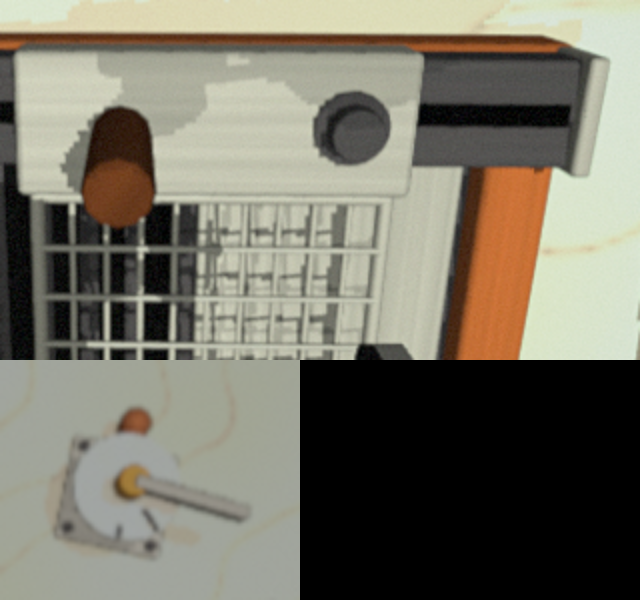

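>>> apply_moves(series=[1,0,-1,0.1,0,1,0,-1,0.1,0,1,0,-1,0.1,0,1,0,-1,0.1,0,1,0,-1,0.1,0])

```text
time: 9.43
tcp_pos: [0.5155, -0.1233, 0.2457]
orientation: [0.013, 0.738, 0.675, -0.01]
ft_force: [-0.1, 0.0, 0.7]
finger_gap: 0.999
```

>>> apply_moves(series=[1,0,-1,0,0,1,0,-1,0,0,1,0,-1,0,0,1,0,-1,0,0,1,0,-1,0,0])

```text
time: 9.85
tcp_pos: [0.5127, -0.2809, 0.2444]
orientation: [0.013, 0.741, 0.671, -0.012]
ft_force: [-2.5, -0.1, 0.5]
finger_gap: 1.001
```

>>> apply_moves(series=[1,0,-0.35,0,0,1,0,-0.35,0,0,1,0,-0.35,0,0,1,0,-0.35,0,0,1,0,-0.35,0,0])

```text
time: 10.27
tcp_pos: [0.5127, -0.3315, 0.243]
orientation: [0.012, 0.74, 0.672, -0.012]
ft_force: [0.9, -0.2, 0.1]
finger_gap: 1.0
```

```bash
python3 - <<'E'
from h import *
s=bot.read_state();print(s["time"],s["tcp_pos"],s["joint_pos"])
w=snap("wrist","w4.png");c=cam("wrist")
print(proj(c,[.565,-.327,.085]),c[2].round(3).tolist())
E
```

```text
10.2667 [ 0.51270809 -0.33153955  0.24301106] [ 0.24168133  0.45981406  0.33009701  1.66783593 -0.13306506  1.0235033
  2.08098126]
[333.09106603 282.75386457] [[0.096, 0.947, 0.305, 0.435], [0.995, -0.08, -0.062, -0.319], [-0.035, 0.31, -0.95, 0.387], [0.0, 0.0, 0.0, 1.0]]
```

View pics/w4.png

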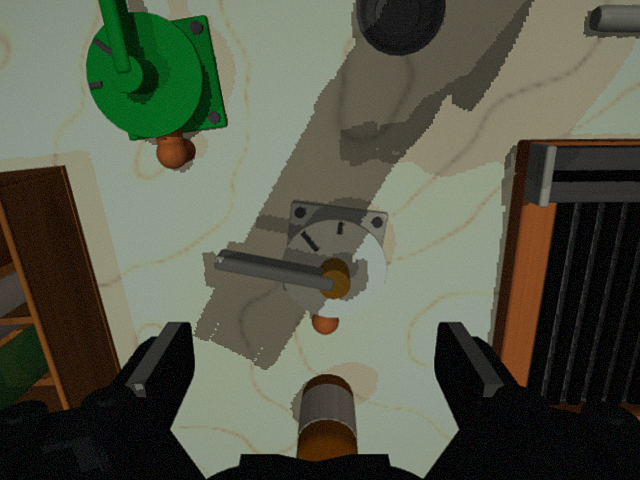

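```bash
python3 - <<'E'
import cv2
w=cv2.imread("pics/w4.png")
cv2.imwrite("pics/c4.png",cv2.convertScaleAbs(cv2.resize(w[190:340,205:405],None,fx=4,fy=4,interpolation=cv2.INTER_CUBIC),alpha=1.4))
E
```

```text
(no output)
```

View pics/c4.png

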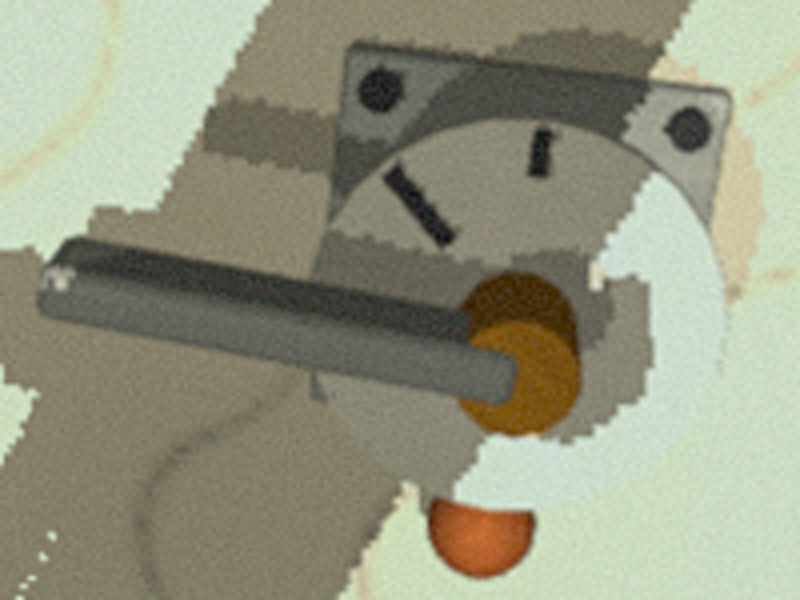

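```bash
python3 - <<'E'
from h import *
c=cam("wrist")
P=lambda x,y,z:onz(c,205+x/4,190+y/4,z)[:2]
ang=lambda a,b:np.degrees(np.arctan2(*(b-a)[::-1]))
C=P(520,313,.052);print("dial c",C, "hub",P(520,380,.085))
ri,ro=P(447,240,.052),P(392,170,.052);print("half rib",ri,ro,ang(ri,ro),ang(C,(ri+ro)/2))
a,b=P(539,177,.052),P(544,130,.052);print("closed",ang(a,b),ang(C,b))
f=P(315,385,.052);print("full",f,ang(C,f))
t,h=P(43,292,.085),P(505,378,.085);print("lever",h,t,ang(h,t),np.linalg.norm(C-t))
b1,b2=P(381,90,.012),P(689,130,.012);print("bolts -y dir",ang(b2,b1),np.linalg.norm(b1-b2))
L=[P(313,300,.052),P(727,310,.052),P(515,117,.052),P(520,510,.052)];print(L)
E
```

```text
dial c [ 0.56595643 -0.32516871] hub [ 0.56701323 -0.32567311]
half rib [ 0.54827228 -0.33914696] [ 0.53199956 -0.34910749] -148.52918433799675 -143.71229406845512
closed 169.77409107068348 168.42689502500568
full [ 0.57902819 -0.370869  ] -74.03775009500997
lever [ 0.56635514 -0.32854891] [ 0.54116282 -0.41617712] -106.03946179794298 0.09432525730528038
bolts -y dir -102.5894319939621 0.07131661952810292
[array([ 0.55936029, -0.36895956]), array([ 0.56890074, -0.28135091]), array([ 0.52287382, -0.32272865]), array([ 0.61271317, -0.32891886])]
```

>>> apply_moves(series=[1,0.05,-0.1,0,-0.04,1,0.1,-0.2,0,-0.08,1,0.15,-0.3,0,-0.12,1,0.217,-0.44,0,-0.16,1,0.217,-0.44,0,-0.2,1,0.217,-0.44,0,-0.24,1,0.217,-0.44,0,-0.28,1,0.217,-0.44,0,-0.32,1,0.217,-0.44,0,-0.36,1,0.217,-0.44,0,-0.4,1,0.217,-0.44,0,-0.44,1,0.217,-0.44,0,-0.48,1,0.217,-0.44,0,-0.52,1,0.217,-0.44,0,-0.558,1,0.217,-0.44,0,-0.558,1,0.217,-0.44,0,-0.558])

```text
time: 11.65
tcp_pos: [0.5461, -0.3958, 0.2429]
orientation: [-0.002, 0.991, -0.136, -0.018]
ft_force: [-0.1, -1.1, -1.3]
finger_gap: 1.003
```

```bash
cat >> h.py <<'E'
def jaw(s):
    q=s["orientation"]; return np.degrees(2*np.arctan2(q[2],q[1]))
E
python3 - <<'E'
from h import *
s=bot.read_state();print(s["time"],s["tcp_pos"],s["joint_pos"],s["orientation"],jaw(s))
E
```

```text
11.65 [ 0.54611633 -0.39582758  0.2428526 ] [ 0.10822633  0.68857317  0.73313009  1.45230953 -0.4535882   1.21156144
  0.62687271] [-0.00182452  0.99053067 -0.13613761 -0.01766975] -15.651300052479824
```

>>> apply_moves(series=[1,-0.005,-0.01,-0.25,0,1,-0.005,-0.01,-0.5,0,1,-0.005,-0.01,-0.75,0,1,-0.005,-0.01,-0.75,0,1,-0.005,-0.01,-0.75,0])

```text
time: 12.07
tcp_pos: [0.5447, -0.3959, 0.1291]
orientation: [-0.003, 0.991, -0.135, -0.019]
ft_force: [-0.5, -0.6, 0.8]
finger_gap: 1.001
```

>>> apply_moves(series=[1,0,0,-0.1,0,1,0,0,-0.2,0,1,0,0,-0.3,0,1,0,0,-0.4,0,1,0,0,-0.46,0,1,0,0,-0.46,0])

```text
time: 12.57
tcp_pos: [0.5435, -0.3947, 0.0575]
orientation: [-0.004, 0.991, -0.135, -0.021]
ft_force: [-0.5, 1.0, -0.9]
finger_gap: 1.001
```

>>> apply_moves(series=[0,0,0,0.01,0,0,0,0,0.01,0,0,0,0,0.01,0,0,0,0,0.01,0,0,0,0,0.01,0,0,0,0,0.01,0,0,0,0,0.01,0,0,0,0,0.01,0])

```text
time: 13.23
tcp_pos: [0.545, -0.3953, 0.0597]
orientation: [-0.003, 0.991, -0.135, -0.019]
ft_force: [2.5, -1.2, -0.4]
finger_gap: 0.126
```

```bash
python3 - <<'E'
from h import *
s=bot.read_state();p=s["tcp_pos"];print(s["time"],p,jaw(s),s["ft_force"],s["ft_torque"],s["finger_gap"])
C=np.array([.566,-.3255]);d=p[:2]-C;r=np.hypot(*d);a=np.arctan2(d[1],d[0]);print(r,np.degrees(a))
n=8;tot=np.radians(-146.5)-a
for k in range(1,n+1):
    b=a+tot*k/n;q=C+r*np.array([np.cos(b),np.sin(b)])-p[:2];print((q/.15).round(3),round(np.degrees(tot*k/n)/180,4))
E
```

```text
13.2333 [ 0.54500456 -0.39533882  0.05967657] -15.498209695107777 [ 2.47918277 -1.22165849 -0.44277481] [-0.41755989 -1.51285303 -0.37885015] 0.12569404999599362
0.07292646455992387 -106.73220024691554
[-0.04   0.014] -0.0276
[-0.078  0.031] -0.0552
[-0.115  0.052] -0.0828
[-0.15   0.075] -0.1105
[-0.183  0.102] -0.1381
[-0.213  0.131] -0.1657
[-0.241  0.163] -0.1933
[-0.265  0.197] -0.2209
```

>>> apply_moves(series=[0,-0.02,0.007,0,-0.014,0,-0.04,0.014,0,-0.028,0,-0.059,0.022,0,-0.041,0,-0.078,0.031,0,-0.055,0,-0.097,0.041,0,-0.069,0,-0.115,0.052,0,-0.083,0,-0.133,0.063,0,-0.097,0,-0.15,0.075,0,-0.11,0,-0.167,0.088,0,-0.124,0,-0.183,0.102,0,-0.138,0,-0.198,0.116,0,-0.152,0,-0.213,0.131,0,-0.166,0,-0.227,0.147,0,-0.18,0,-0.241,0.163,0,-0.193,0,-0.253,0.18,0,-0.207,0,-0.265,0.197,0,-0.221,0,-0.265,0.197,0,-0.221,0,-0.265,0.197,0,-0.221])

```text
time: 14.73
tcp_pos: [0.5061, -0.3659, 0.0597]
orientation: [-0.01, 0.886, -0.463, -0.016]
ft_force: [4.3, -1.1, -4.2]
finger_gap: 0.131
```

```bash
python3 - <<'E'
from h import *
s=bot.read_state();p=s["tcp_pos"];print(s["time"],p,jaw(s),s["ft_force"],s["ft_torque"],s["finger_gap"])
C=np.array([.566,-.3255]);d=p[:2]-C;print(np.hypot(*d),np.degrees(np.arctan2(d[1],d[0])))
E
```

```text
14.7333 [ 0.50613566 -0.36585506  0.05971334] -55.20880724847194 [ 4.30440955 -1.11983128 -4.16740861] [-0.83859941 -1.39520724 -0.4284426 ] 0.13074899578626198
0.07219604943291294 -146.01575446785404
```

>>> apply_moves(series=[1,0,0,0,0,1,0,0,0,0,1,0,0,0,0,1,0,0,0,0,1,0,0,0,0,1,0,0,0,0,1,0,0,0.2,0,1,0,0,0.45,0,1,0,0,0.7,0,1,0,0,0.95,0,1,0,0,1,0,1,0,0,1,0])

```text
time: 15.73
tcp_pos: [0.5073, -0.3673, 0.213]
orientation: [-0.009, 0.886, -0.463, -0.014]
ft_force: [-0.2, 0.4, 0.2]
finger_gap: 0.995
```

>>> apply_moves(series=[1,-0.1,0,0.2,0.04,1,-0.2,0.1,0.3,0.08,1,-0.2,0.1,0.3,0.12,1,-0.2,0.1,0.3,0.16,1,-0.2,0.1,0.3,0.2,1,-0.2,0.1,0.3,0.24,1,-0.2,0.1,0.3,0.28,1,-0.2,0.1,0.3,0.32,1,-0.2,0.1,0.3,0.36,1,-0.2,0.1,0.3,0.4,1,-0.2,0.1,0.3,0.44,1,-0.2,0.1,0.3,0.48,1,-0.2,0.1,0.3,0.52,1,-0.2,0.1,0.3,0.56,1,-0.2,0.1,0.3,0.6,1,-0.2,0.1,0.3,0.64,1,-0.2,0.1,0.3,0.68,1,-0.2,0.1,0.3,0.72,1,-0.2,0.1,0.3,0.76,1,-0.2,0.1,0.3,0.76])

```text
time: 17.4
tcp_pos: [0.4764, -0.3515, 0.2562]
orientation: [0.008, 0.755, 0.655, -0.014]
ft_force: [-0.1, 0.8, -0.2]
finger_gap: 0.996
```

```bash
python3 - <<'E'
from h import *
s=bot.read_state();print(s["time"],s["tcp_pos"],jaw(s),s["ft_force"])
w=snap("wrist","w5.png");c=cam("wrist");u,v=proj(c,[.555,-.335,.06]).astype(int);print(u,v)
u=np.clip(u,100,540);v=np.clip(v,75,405);print(u,v)
cv2.imwrite("pics/c5.png",cv2.convertScaleAbs(cv2.resize(w[v-75:v+75,u-100:u+100],None,fx=4,fy=4,interpolation=cv2.INTER_CUBIC),alpha=1.2))
E
```

```text
17.4 [ 0.47644771 -0.35150662  0.25623199] 81.8817226841499 [-0.13352333  0.78139136 -0.18391762]
352 292
352 292
```

View pics/c5.png

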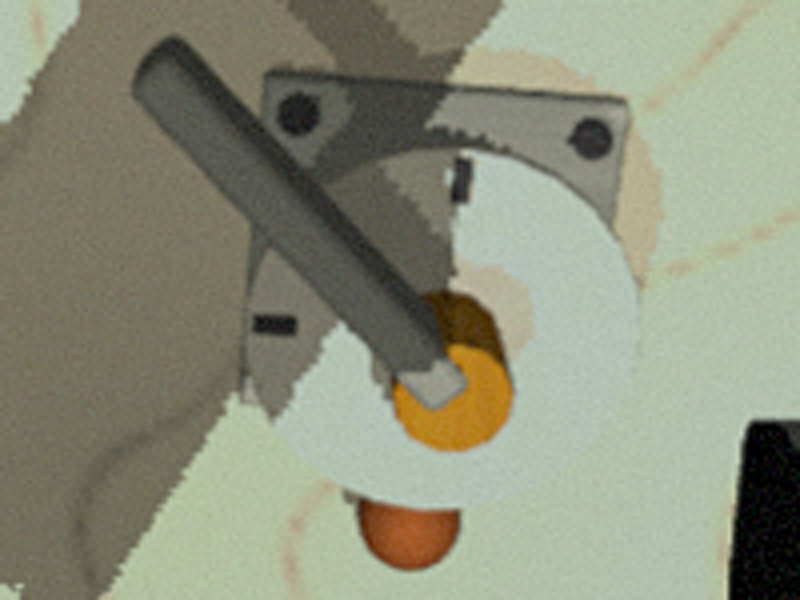

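```bash
python3 - <<'E'
from h import *
c=cam("wrist");P=lambda x,y,z:onz(c,252+x/4,217+y/4,z)[:2]
ang=lambda a,b:np.degrees(np.arctan2(*(b-a)[::-1]))%360
C=P(443,330,.052);print("C",C,"hub",P(454,398,.085))
a,b=P(460,202,.052),P(463,158,.052);cl=[ang(a,b),ang(C,(a+b)/2)]
a,b=P(296,325,.052),P(255,325,.052);fu=[ang(a,b),ang(C,(a+b)/2)]
b1,b2=P(299,114,.012),P(592,138,.012);print("closed",cl,"full",fu,"bolts+90-45",ang(b2,b1)-45)
Cr=np.array([.566,-.3255])
for t in[(152,80),(148,85)]:
    t=P(*t,.085);h=P(449,392,.085);print("lever",ang(h,t),ang(C,t),ang(P(454,398,.085),t),np.linalg.norm(C-t))
# edges of top face: lower-left edge
print("edge",ang(P(398,395,.085),P(135,90,.085)), ang(P(437,355,.085),P(170,58,.085)))
E
```

```text
C [ 0.56659826 -0.32683402] hub [ 0.56657636 -0.32714899]
closed [np.float64(170.1470769735758), np.float64(167.21247255153915)] full [np.float64(262.42316035500994), np.float64(260.5280481675471)] bolts+90-45 212.25407679899206
lever 213.72189095523566 213.807912652128 213.6526914112854 0.09229769417763221
lever 214.5423654016074 214.61131389514432 214.45743051502612 0.09208289491414058
edge 210.69262862652624 212.26332921360836
```

```bash
python3 - <<'E'
from h import *
snap("scene","s6.png")
print(bot.read_state()["ft_force"],bot.read_state()["qvel"].round(3) if hasattr(bot.read_state()["qvel"],'round') else "")
E
```

```text
[0.17264559 0.32948301 0.68544888] [-0.013  0.001  0.015 -0.009 -0.002  0.004 -0.023]
```

View pics/s6.png

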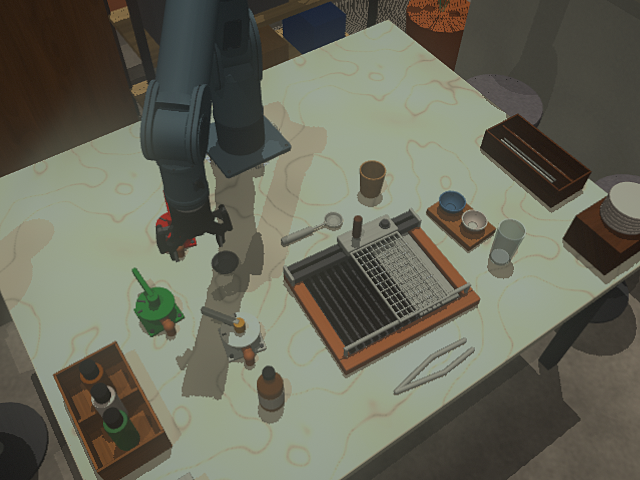

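The rack is latched at pixel (370,232), with its cap low at (384,224). The lever lies over the half rib, the bystanders have not moved, and the gripper is clear of everything.

```bash
python3 -c "
from bench import bot
print(bot.sign_off())"
```

```text
the job is handed in; nothing more can be done
None
```

I slid the rack left about 109 mm until its pin dropped into the notch, turned the gas lever to half, let go of both and handed the job in at about 17.5 s.

- **Rack:** Near the end the drag fell from about 6 N to 2.5 N. A small further push then moved only 0.5 mm, at about 13 N against the pin's 60 N limit. I backed off before releasing. Close pictures show the pin cap sitting lower than at the start, though I judged its height by eye rather than measuring it.
- **Gas lever:** I turned the white tap's lever clockwise from near full. It now points at about 213–215° (its two edges alone read 211–212°). The half direction comes out at 212–216.5°, depending on whether I use the bolts or the dial ribs. That puts it at half to within about 2°; the half rib itself is now hidden under the lever.
- **Everything else:** By eye in the last scene picture, the bowls, cup, dish, spoon, tumbler and bottle are where they were. The green tap also looks unmoved; the red one is mostly hidden behind the gripper. The gripper is open and reads about 0 N.

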